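Next view on the stock-photo turntable

TASK

Set up the next stock photo: pull up the sprung index pin on the turntable's arm, swing the arm round to the neighbouring hole that the taller marker post stands beside, and let the pin drop fully home there, with the caster still standing upright in the middle of the platter. Also turn the lamp dimmer's dial until its white pointer lines up with the raised tab on the ring around it. Leave the other things on the table where they are.

Things in the scene. Friction and masses are not known exactly. Their poses are not given: they have to be found in the camera images.
- turntable: Fixed grey round base of the photo turntable, 330 mm across, 22 mm high, fastened to the table. Origin: centre of its underside, on the platter's vertical axis. Eight vertical index holes, 13 mm wide, lie on a circle of 125 mm radius about the axis in its top face, every 45 degrees starting at its +x axis. At the start the pin sits in the hole on its +x axis.
- platter (a joint): Rotation of the white platter (176 mm across, top face 42 mm above the table) with its aluminium arm, rad, 0 at the start, grows counter-clockwise seen from above; neighbouring holes are 0.785 rad apart. Turns freely with light friction (about 0.06 N m) when the pin is clear of the holes; turns to +-3.1.
- platter_top (a point): Centre of the platter's top face, 42 mm above the table; turns with the platter, x along the arm.
- pin_knob (a point): Middle of the black round pull knob of the index pin (26 mm in diameter, 25 mm high, from 75 to 100 mm above the table when the pin is home; this point at 88 mm). The knob stands at the end of the platter's radial arm, 125 mm from the axis, over a 19 mm wide steel bushing whose top is 68 mm above the table; the arm under it is 28 mm wide with its top at 41 mm. x points away from the platter's axis, z up. The knob goes round with the arm.
- index_pin (a joint): Lift of the index pin, m: 0 fully home in a hole, 0.016 at most. The 10 mm pin with a round tip is 10 mm deep in its hole, so it must be lifted more than 10 mm to let the arm swing; between holes it rests on the rim at about 0.010. A spring pushes it down, with about 4 N at home and 9 N at full lift, and drives it home once the arm is within about 2 mm of a hole.
- tall_post: Taller marker post: dark steel cylinder 16 mm in diameter, 38 mm high, fixed on the turntable's base. Origin: centre of its foot, 22 mm above the table, 150 mm from the axis, straight outward from the wanted hole (25 mm beyond the hole's centre). It stands at one of the two holes next to the starting one, on either side.
- short_post: Shorter marker post, same but only 8 mm high, beside the hole on the other side (a view already taken). Fixed.
- caster: The stock item being photographed: a spare furniture caster, steel plate 56 x 50 x 4 mm at the bottom, rubber wheel on top, 58 mm high, loose, about 0.2 kg, standing near the middle of the platter and riding round with it. Origin: centre of the plate's underside; z up.
- dimmer: Fixed grey box of the lamp dimmer, 120 x 120 x 50 mm, with ticks on its top face. Origin: centre of its underside, below the dial's axis.
- dial (a joint): Angle of the dimmer's dial, rad, 0 to 4.2, grows clockwise seen from above, stays where it is left (friction about 0.03 N m). Starts between 0.2 and 0.8; the tab lies at 1.5 to 1.9.
- dial_grip (a point): On the dial's vertical axis, 85 mm above the table, where to grip the dial's black bar: 42 mm long, 14 mm thick, from 61 to 95 mm above the table, on a disc 46 mm across. x runs along the bar, with the white pointer stripe at its -x end; z up. Turns with the dial.
- dial_pointer (a point): Pointer end of the bar's top, 21 mm from the dial's axis, 95 mm above the table.
- level_ring: Fixed dark steel ring plate, 92 mm across, 2 mm thick, on top of the dimmer and concentric with the dial. Origin on the dial's axis, 50 mm above the table. Its only raised aluminium tab (4 mm wide, 6 mm high) points along its own -x axis, so the dial is set when x of the dial and x of the ring have the same direction.
- ring_tab (a point): Top of the raised tab, 40 mm from the dial's axis, 56 mm above the table.
- jar: Bystander: jar 72 mm across, 110 mm high. Origin at the centre of its underside.
- tape: Bystander: roll 90 mm across, 25 mm high, lying flat. Origin at the centre of its underside.
- carton: Bystander: cardboard carton 90 x 130 x 70 mm. Origin at the centre of its underside.
- screwdriver: Bystander: screwdriver lying along its x. Origin under it.
- spare_caster: Bystander: a second caster like the one on the platter, standing on the table. Origin at the centre of its plate's underside.
- tub: Bystander: round tub 90 mm across, 130 mm high. Origin at the centre of its underside.
- hardware_tray: Bystander: clear tray 100 x 140 x 40 mm. Origin at the centre of its underside.
There are look-alikes about, which are no part of the job. What is shaped like the dimmer but green, orange or pink is not meant.

How it is judged:
By the outcome, as a careful person would: the job done as asked, in the order asked, and still so for the second after the job is handed in, with the robot touching nothing.
It also fails if it takes over 67 s, if anything falls off the work surface, if the arm or the gripper's body presses on something with over 40 N, if the wrist force passes 120 N, or if a joint passes its speed limit or range.

ROBOT

A 7-joint arm with a two-finger parallel gripper is mounted at the origin on the work surface. World frame = base frame: x ahead of the robot, y to its left, z up, the work surface at z = 0. Lengths are in m, angles in rad, forces in N, time in s.
With the tool pointing down it reaches from about 0.4 to 0.85 m from the base axis. Payload 10.4 kg.
Tool frame: the origin (TCP) lies on the centre line of the jaws, within the pads' length; the fingertips stand r.finger_overhang ahead of it and the grasp point (between the pads) lies 5 mm behind it (r.finger_overhang is the distance from the TCP to the fingertips, in m); z points along the fingers, y is the line along which they close (so a half turn about z gives the same grasp; the last joint's range is limited). The gripper opens to 87 mm and grips with 3 to 60 N. Pads are 19 mm wide; open, the fingers measure 117 mm over their backs; the gripper's body (75 mm by 190 mm) begins 51 mm behind the grasp point.
Start: joints at [-1.163, 0.332, -0.065, 1.46, 0.022, 1.35, -0.088], TCP at [0.261, 0.568, 0.237] pointing down, gripper open.
Joint ranges: [-2.6, 2.6], [-0.5, 2.12], [-1.47, 1.34], [0.16, 2.42], [-1.27, 4.41], [0.06, 2.06], [-2.6, 2.6]. Speed limits (rad/s): [2.22, 2.22, 2.79, 2.79, 3.14, 3.14, 3.14].

INTERFACE

Orientations are given as a unit quaternion [x, y, z, w].
In Python, from bench import read_state, viewer, r gives the robot as it stands.
- The arm moves only by the tool carry_out, never from a script. Its argument "moves" is a list of rows, each a list of 6 numbers: the shift along the tool's x, y, z in units of 40 mm (1.0 is 40 mm), then the turn, a rotation vector about the tool's x, y, z in units of 8 degrees (1.0 is 8 degrees). A call has 1 to 20 rows; each row shifts and turns the commanded pose from where the row before left it, along the tool's axes as they then stand; what a row does not reach is not made up. A row lasts 1/8 s, in which the tool goes at most 62.5 mm and 10.7 degrees, less where a joint would pass 70% of its speed; a pose out of reach is approached as far as the arm can. A call is refused whole if a number of a shift passes 1 or a number of a turn 1, either way. A call with a gripper value outside its range is refused whole. "fingers" is the finger opening in mm, from 0 to 87, set as the call begins (left out, the last holds). The fingers move at their own pace and stop on an object; "force" is the grip in N (left out, the last holds). Time passes only in rows, so rows that do not move let the fingers close. It gives the time, the measured TCP pose, the force, the opening and the grip force at its end, in the units of the state.
- read_state(): the state, without advancing time (a new reading comes with each control period).
- viewer.camera(name): name is "scene" or "top" or "wrist"; returns a dict with "pixels" (384x512x3 uint8, red, green, blue), "range_z" (384x512 float32, m along the optical axis (not along the pixel's ray), 0 where there is no reading), "fx", "fy", "cx", "cy" (pixels), "xyz" and "orientation" of the camera in the world. Camera axes: x right, y down, z forward; pixel columns grow to the right and rows downward; lengths in m; the calibration is good to about 2 mm. A picture is of the moment at which its call begins.
- r.close_job(): hands the job in; it is judged then, once.
The state is a dict: "time": time; "joint_positions": joint angles; "joint_vel": joint speeds; "joint_torque": joint torques, N m; "ee_pos": TCP position; "eef_rot": TCP orientation; "ft_force": force on the tool from outside, world axes, zero at the start; "torque": the same for the moment, N m; "width": finger opening in m; "grip_force": force on a finger pad.
Only numpy, scipy, OpenCV 4.12 (cv2) and the standard library are available. Lean on these libraries where they do the work, as an engineer would, in place of code of your own. Each camera call takes 0.05 s, during which the arm holds its last target. There are 200 camera calls.

## Working session

There is one attempt and no reset: what is moved stays moved. The work goes in short steps, Python scripts to look and compute and a tool call to move; the robot and the scene stay as the last step left them, time stands still between calls to the robot, and variables do not carry over. Pictures are saved under pics/ and viewed, at most 10 in all, crops included, and the job is handed in when it is done.

Besides the shell and the picture viewer there is one more tool, called after ">>>" by a JSON object that holds its "name" and its "arguments". carry_out: Moves the arm, as the interface text tells. Its arguments: {"type":"object","properties":{"moves":{"type":"array","items":{"type":"array","items":{"type":"number"}}},"fingers":{"type":"number"},"force":{"type":"number"}},"required":["moves"]}

```bash
mkdir -p pics; ls; cat > h.py <<'E'
import numpy as np, cv2
from scipy.spatial.transform import Rotation as R
from bench import read_state, viewer, r
def cam(n):
    c=viewer.camera(n); z=c["range_z"]; v,u=np.mgrid[:384,:512]
    P=np.stack([(u-c["cx"])/c["fx"]*z,(v-c["cy"])/c["fy"]*z,z],-1)
    c["P"]=P@R.from_quat(c["orientation"]).as_matrix().T+np.array(c["xyz"]); c["P"][z==0]=np.nan
    return c
def save(img,n,s=1): cv2.imwrite(f"pics/{n}.png",cv2.resize(img[...,::-1],None,fx=s,fy=s,interpolation=cv2.INTER_CUBIC))
E
python3 - <<'E'
from h import *
print(r.finger_overhang, read_state())
for n in("top","scene"):
    c=cam(n); np.savez("c_"+n,**{k:np.array(v) for k,v in c.items()}); print(n,c["xyz"],c["orientation"],c["fx"]); save(c["pixels"],n,1.5)
E
```

```text
pics
0.014 {'time': 0.0, 'joint_positions': array([-1.16260708,  0.33287903, -0.06471346,  1.46093819,  0.02159204,
        1.34987744, -0.08850701]), 'joint_vel': array([-0.00039635,  0.00014673,  0.0025396 ,  0.00037672,  0.0004986 ,
       -0.00071761,  0.0006799 ]), 'joint_torque': array([-9.44701128e-06, -6.23264480e+01,  2.45647912e-02, -3.89886975e+01,
       -6.13251259e-02,  3.99833685e-02,  1.41831092e-04]), 'ee_pos': array([0.26083643, 0.56757309, 0.23575097]), 'eef_rot': array([ 2.13720745e-01,  9.76894543e-01, -6.92241517e-04, -1.24799138e-04]), 'ft_force': array([0.70259622, 1.08953349, 0.17092053]), 'torque': array([ 0.00647927, -0.01802646, -0.01820484]), 'grip_force': 0.0, 'width': 0.0870483786675121}
top [ 0.45936791 -0.08364915  1.44684021] [-0.69659953  0.71716636 -0.01746572  0.01079183] 428.72869389722615
scene [ 1.28421764 -0.3940699   1.39061548] [ 0.79133172  0.54426745 -0.15163499 -0.23361054] 442.5278534110748
```

View pics/top.png

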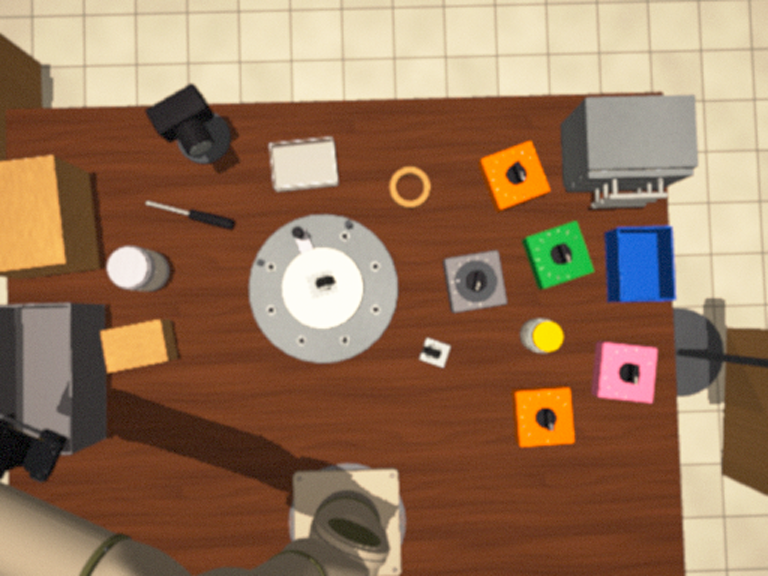

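View pics/scene.png

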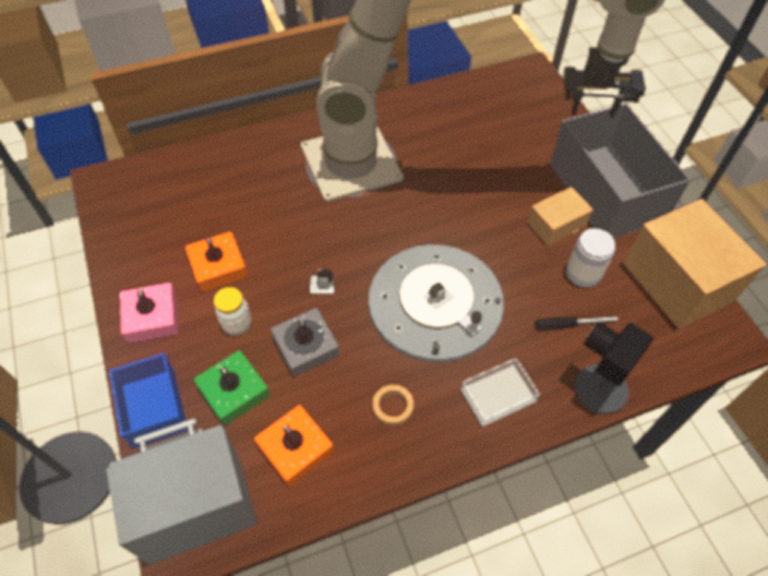

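The taller post is at (435,347) in the scene view, which is (348,225) in the top view. That is the −y side, so the arm swings clockwise. The grey dimmer is at (477,281) in the top view.

```bash
python3 - <<'E'
from h import *
c=dict(np.load("c_top.npz")); P=c["P"]; I=c["pixels"].astype(int)
def reg(x0,x1,y0,y1):
    m=np.zeros((384,512),bool); m[int(y0/1.5):int(y1/1.5),int(x0/1.5):int(x1/1.5)]=1; return m
z=P[...,2]
m=reg(240,405,205,370)
def circ(mm):
    cn=max(cv2.findContours(mm.astype(np.uint8),cv2.RETR_EXTERNAL,cv2.CHAIN_APPROX_NONE)[0],key=len)[:,0]
    q=P[cn[:,1],cn[:,0],:2]; q=q[np.isfinite(q).all(1)]
    A=np.c_[2*q,np.ones(len(q))]; s=np.linalg.lstsq(A,(q**2).sum(1),rcond=None)[0]
    return s[:2],np.sqrt(s[2]+s[:2]@s[:2])
print("base",circ(m&(z>0.014)))
print("platter",circ(m&(z>0.034)&(I.min(-1)>200)))
k=reg(285,315,220,245)&(z>0.085); print("knob",k.sum(),np.nanmean(P[k],0),np.nanmax(z[k]))
for n,b in dict(right=(338,360,215,238),left=(252,274,252,272)).items():
    k=reg(*b)&(I.max(-1)<90); print(n,k.sum(),np.nanmean(P[k],0),np.nanmax(z[reg(*b)]))
k=reg(305,345,270,300)&(z>0.07); print("caster",k.sum(),np.nanmean(P[k],0),np.nanmax(z[k]))
d=reg(440,512,245,318)
k=d&(z>0.04); cn=np.argwhere(k).astype(np.float32); print("dimmer",np.nanmean(P[k],0)); 
q=P[k][:,:2].astype(np.float32); print(cv2.minAreaRect(q))
k=d&(z>0.08); print("bar",k.sum(),np.nanmean(P[k],0)); 
s=I[int(245/1.5):int(318/1.5),int(440/1.5):int(512/1.5)].astype(np.uint8)
save(s,"dim",8)
E
```

```text
base (array([0.51986671, 0.03714296]), np.float64(0.16243970064205035))
platter (array([0.52566344, 0.03980474]), np.float64(0.08811508621860419))
knob 56 [0.63598402 0.08133692 0.09782749] 0.10559228476533744
right 5 [ 0.64889592 -0.02319112  0.05149813] 0.06428259514339185
left 0 [nan nan nan] 0.03682923049682851
caster 100 [0.5308321  0.02884219 0.09200436] 0.10380058877085019
dimmer [ 0.52409177 -0.29592038  0.05307681]
((0.5246886014938354, -0.29710549116134644), (0.12000047415494919, 0.12029140442609787), 7.749560356140137)
bar 63 [ 0.5240788  -0.29623647  0.09414472]<stdin>:16: RuntimeWarning: Mean of empty slice
```

View pics/dim.png

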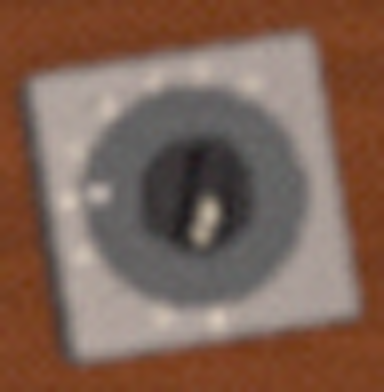

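The crop shows the pointer stripe at about (205,220) and the tab at (97,193). The dial therefore needs roughly a quarter turn clockwise. I'll approach above the knob first.

>>> {"name": "carry_out", "arguments": {"moves": [[-0.5, -0.26, 0, 0, 0, 0], [-0.97, -0.51, 0, 0, 0, 0], [-0.97, -0.51, 0, 0, 0, 0], [-0.97, -0.51, 0, 0, 0, 0], [-0.97, -0.51, 0, 0, 0, 0], [-0.97, -0.51, 0, 0, 0, 0], [-0.97, -0.51, 0, 0, 0, 0], [-0.97, -0.51, 0, 0, 0, 0], [-0.97, -0.51, 0, 0, 0, 0], [-0.97, -0.51, 0, 0, 0, 0], [-0.97, -0.51, 0, 0, 0, 0], [-0.97, -0.51, 0, 0, 0, 0], [-0.97, -0.51, 0, 0, 0, 0], [-0.97, -0.51, 0, 0, 0, 0], [-0.5, -0.26, 0, 0, 0, 0.9], [0, 0, 0, 0, 0, 0.95], [0, 0, 0, 0, 0, 0.95], [0, 0, 0, 0, 0, 0.95], [0, 0, 0, 0, 0, 0.95], [0, 0, 0, 0, 0, 0.9]], "fingers": 60, "force": 40}}

```text
time: 2.6
ee_pos: [0.6358, 0.079, 0.2365]
eef_rot: [0.572, 0.82, -0.0, -0.0]
ft_force: [0.2, 0.5, -0.6]
width: 0.0601
grip_force: 0.0
```

```bash
python3 - <<'E'
from h import *
s=read_state(); print(s["time"],s["ee_pos"],R.from_quat(s["eef_rot"]).as_matrix().round(3),s["joint_positions"].round(2))
c=cam("wrist"); np.savez("c_w",**{k:np.array(v) for k,v in c.items()}); print(c["xyz"],c["orientation"],c["fx"]); save(c["pixels"],"w1",1.5)
E
```

```text
2.6 [0.63583278 0.07897055 0.23646438] [[-0.345  0.939 -0.   ]
 [ 0.939  0.345 -0.   ]
 [ 0.    -0.    -1.   ]] [-0.52  0.38  0.43  1.44 -0.16  1.36  0.27]
[0.61142115 0.14323313 0.38354434] [0.97679561 0.17349845 0.0219046  0.12364791] 303.9805554003469
```

View pics/w1.png

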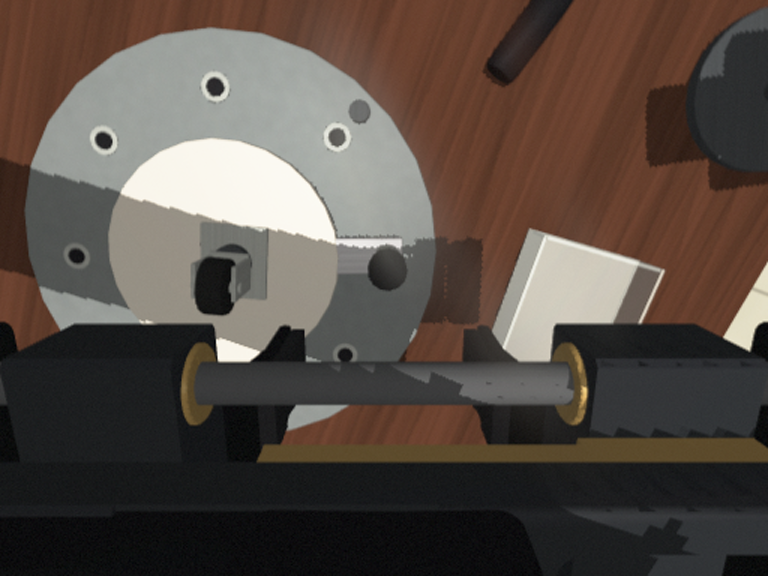

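The wrist view shows the knob at (387,268), and holes at (215,87), (337,137), (103,140), (77,256) and (345,355). I'll fit the hole circle and the knob position.

```bash
python3 - <<'E'
from h import *
from scipy.optimize import least_squares
c=dict(np.load("c_w.npz")); M=R.from_quat(c["orientation"]).as_matrix()
def ray(u,v,z):
    d=M@[(u/1.5-c["cx"])/c["fx"],(v/1.5-c["cy"])/c["fy"],1]; return (c["xyz"]+d*(z-c["xyz"][2])/d[2])[:2]
H=np.array([ray(*p,.022) for p in [(345,355),(337,137),(215,87),(103,140),(77,256)]])
k=[-1,1,2,3,4]
f=lambda p:(np.array([p[:2]+.125*np.array([np.cos(p[2]+i*np.pi/4),np.sin(p[2]+i*np.pi/4)]) for i in k])-H).ravel()
s=least_squares(f,[.522,.038,.36]); p=s.x; print(p,np.degrees(p[2]),s.fun.round(4))
kn=lambda a:p[:2]+.125*np.array([np.cos(a),np.sin(a)])
print("knob start",kn(p[2]),"target",kn(p[2]-np.pi/4))
m=np.zeros((384,512),bool); m[155:200,240:276]=1; m&=(c["P"][...,2]>.09)&(c["P"][...,2]<.11); q=c["P"][m]; print(m.sum(),q.mean(0),(q.min(0)+q.max(0))/2,q.min(0),q.max(0))
print("tip z med",np.median(q[:,2]))
E
```

```text
[0.51944024 0.0388866  0.36504965] 20.915804373612318 [ 0.0001  0.0001  0.     -0.     -0.0001  0.0003  0.0004 -0.0001 -0.0005
 -0.0002]
knob start [0.6362035  0.08351106] target [ 0.63355859 -0.01212323]
543 [0.63491712 0.08497059 0.09762842] [0.63521006 0.08397777 0.09543724] [0.62262437 0.07148184 0.09008926] [0.64779575 0.09647369 0.10078523]
tip z med 0.09820619031919425
```

>>> {"name": "carry_out", "arguments": {"moves": [[0.1, 0.05, 0.5, 0, 0, 0], [0, 0, 0.9, 0, 0, 0], [0, 0, 0.9, 0, 0, 0], [0, 0, 0.7, 0, 0, 0], [0, 0, 0.45, 0, 0, 0], [0, 0, 0.26, 0, 0, 0], [0, 0, 0, 0, 0, 0], [0, 0, 0, 0, 0, 0]]}}

```text
time: 3.65
ee_pos: [0.6373, 0.0852, 0.0892]
eef_rot: [0.57, 0.822, 0.001, 0.001]
ft_force: [0.6, 0.0, 0.4]
width: 0.0601
grip_force: 0.0
```

>>> {"name": "carry_out", "arguments": {"moves": [[0, 0, 0, 0, 0, 0], [0, 0, 0, 0, 0, 0], [0, 0, 0, 0, 0, 0], [0, 0, 0, 0, 0, 0], [0, 0, 0, 0, 0, 0], [0, 0, 0, 0, 0, 0]], "fingers": 0, "force": 40}}

```text
time: 4.4
ee_pos: [0.6363, 0.0849, 0.0882]
eef_rot: [0.57, 0.822, -0.0, -0.0]
ft_force: [-4.4, -1.9, 3.6]
width: 0.0244
grip_force: 40.0
```

>>> {"name": "carry_out", "arguments": {"moves": [[0, 0, -0.1, 0, 0, 0], [0, 0, -0.1, 0, 0, 0], [0, 0, -0.1, 0, 0, 0], [0, 0, -0.05, 0, 0, 0], [0, 0, 0, 0, 0, 0], [0, 0, 0, 0, 0, 0]]}}

```text
time: 5.15
ee_pos: [0.6362, 0.085, 0.1017]
eef_rot: [0.57, 0.822, -0.0, -0.0]
ft_force: [-4.2, -2.4, -8.4]
width: 0.0249
grip_force: 40.0
```

```bash
python3 - <<'E'
from h import *
s=read_state(); print(s["ee_pos"],R.from_quat(s["eef_rot"]).as_matrix().round(3),s["ft_force"],s["width"])
c=cam("wrist"); save(c["pixels"],"w2",1); P=c["P"]
m=np.zeros((384,512),bool); m[100:260,150:400]=1
C=np.array([.51944,.03889]); d=np.linalg.norm(P[...,:2]-(C+.125*np.array([np.cos(.365),np.sin(.365)])),axis=-1)
q=P[m&(d<.008)&(P[...,2]<.13)]; print(len(q), np.percentile(q[:,2],[10,50,90]) if len(q) else 0)
E
```

```text
[0.63622061 0.08502297 0.10169158] [[-0.35   0.937 -0.001]
 [ 0.937  0.35  -0.   ]
 [ 0.    -0.001 -1.   ]] [-4.21428317 -2.42757383 -8.41246164] 0.024938876890977246
122 [0.06620914 0.06692839 0.06812985]
```

View pics/w2.png

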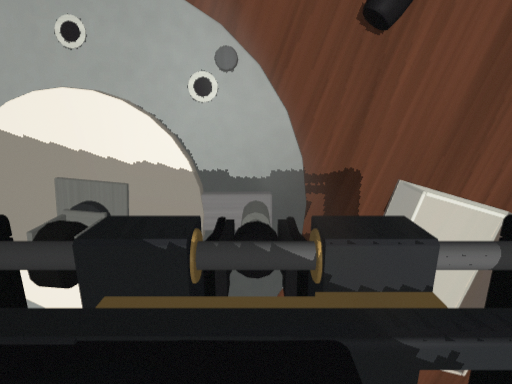

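>>> {"name": "carry_out", "arguments": {"moves": [[-0.061, -0.001, 0, 0, 0, 0.141], [-0.061, -0.001, 0, 0, 0, 0.141], [-0.123, -0.0024, 0, 0, 0, 0.281], [-0.123, -0.0024, 0, 0, 0, 0.281], [-0.123, -0.0024, 0, 0, 0, 0.281], [-0.123, -0.0024, 0, 0, 0, 0.281], [-0.123, -0.0024, 0, 0, 0, 0.281], [-0.123, -0.0024, 0, 0, 0, 0.281], [-0.123, -0.0024, 0, 0, 0, 0.281], [-0.123, -0.0024, 0, 0, 0, 0.281], [-0.123, -0.0024, 0, 0, 0, 0.281], [-0.123, -0.0024, 0, 0, 0, 0.281], [-0.123, -0.0024, 0, 0, 0, 0.281], [-0.123, -0.0024, 0, 0, 0, 0.281], [-0.123, -0.0024, 0, 0, 0, 0.281], [-0.123, -0.0024, 0, 0, 0, 0.281], [-0.123, -0.0024, 0, 0, 0, 0.281], [-0.123, -0.0024, 0, 0, 0, 0.281], [-0.061, -0.001, 0, 0, 0, 0.141], [0, 0, 0, 0, 0, 0]]}}

```text
time: 7.7
ee_pos: [0.639, -0.0003, 0.1028]
eef_rot: [0.814, 0.581, 0.001, 0.001]
ft_force: [6.2, -2.1, -8.7]
width: 0.0244
grip_force: 40.0
```

>>> {"name": "carry_out", "arguments": {"moves": [[-0.1, 0, 0, 0, 0, 0.225], [-0.1, 0, 0, 0, 0, 0.225], [-0.07, 0, 0, 0, 0, 0.16], [-0.035, 0, 0, 0, 0, 0.08], [0, 0, 0, 0, 0, 0], [0, 0, 0, 0, 0, 0], [0, 0, 0, 0, 0, 0]]}}

```text
time: 8.57
ee_pos: [0.6347, -0.0117, 0.1028]
eef_rot: [0.841, 0.541, 0.001, 0.001]
ft_force: [7.0, -2.5, -9.2]
width: 0.0242
grip_force: 40.0
```

```bash
python3 - <<'E'
from h import *
s=read_state(); m=R.from_quat(s["eef_rot"]).as_matrix(); print(s["ee_pos"],m.round(3),s["ft_force"],s["width"])
print("to go, tool units",m.T@(np.array([.6346,-.0111,.1017])-s["ee_pos"])/.04)
E
```

```text
[ 0.6347272  -0.01165501  0.10284503] [[ 0.414  0.91   0.003]
 [ 0.91  -0.414 -0.001]
 [ 0.     0.003 -1.   ]] [ 6.95495202 -2.48026039 -9.15332564] 0.024211927074804164
to go, tool units [ 0.01129649 -0.00873215  0.02860447]
```

>>> {"name": "carry_out", "arguments": {"moves": [[0.011, 0, 0.06, 0, 0, 0], [0, 0, 0.08, 0, 0, 0], [0, 0, 0.08, 0, 0, 0], [0, 0, 0.08, 0, 0, 0], [0, 0, 0.06, 0, 0, 0], [0, 0, 0, 0, 0, 0], [0, 0, 0, 0, 0, 0]]}}

```text
time: 9.45
ee_pos: [0.635, -0.0112, 0.0889]
eef_rot: [0.841, 0.541, 0.001, 0.001]
ft_force: [3.5, -1.8, -4.4]
width: 0.0244
grip_force: 40.0
```

>>> {"name": "carry_out", "arguments": {"moves": [[0, 0, 0, 0, 0, 0], [0, 0, 0, 0, 0, 0], [0, 0, 0, 0, 0, 0], [0, 0, 0, 0, 0, 0], [0, 0, -0.3, 0, 0, 0], [0, 0, -0.7, 0, 0, 0], [0, 0, -0.9, 0, 0, 0], [0, 0, -0.9, 0, 0, 0], [0, 0, -0.7, 0, 0, 0], [0, 0, -0.3, 0, 0, 0], [0, 0, 0, 0, 0, 0]], "fingers": 60}}

```text
time: 10.82
ee_pos: [0.6339, -0.0103, 0.2402]
eef_rot: [0.84, 0.542, 0.001, 0.0]
ft_force: [-0.1, -0.1, -0.4]
width: 0.0601
grip_force: 0.0
```

```bash
python3 - <<'E'
from h import *
s=read_state(); m=R.from_quat(s["eef_rot"]).as_matrix(); print(s["ee_pos"],s["joint_positions"].round(2))
c=cam("wrist"); save(c["pixels"],"w3",1.2); P=c["P"]
t=np.array([.6336,-.0121]); d=np.linalg.norm(P[...,:2]-t,axis=-1)
q=P[(d<.03)&(P[...,2]>.085)&(P[...,2]<.125)]; print(len(q),(q.min(0)+q.max(0))/2, np.percentile(q[:,2],[10,50,90]))
print("dial to go", m.T@(np.array([.5247,-.297,.24])-s["ee_pos"])/.04)
E
```

```text
[ 0.63393738 -0.01025648  0.24024213] [-0.52  0.39  0.63  1.46 -0.23  1.36 -0.31]
534 [ 0.63328633 -0.01174569  0.09317386] [0.09445915 0.09817781 0.09937281]
dial to go [-7.65682547e+00  4.68739665e-01  9.81826077e-04]
```

View pics/w3.png

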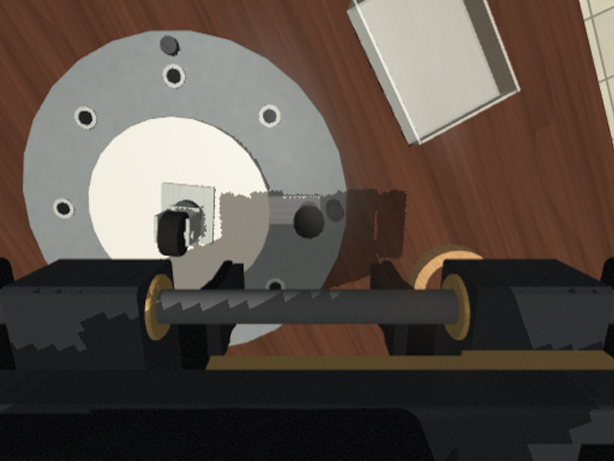

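The knob at (308,222) is beside the tall post at (335,210). Its top is at 98 mm, the same as at the start, so the pin is home. The caster at (175,230) is upright. Next is the dial.

>>> {"name": "carry_out", "arguments": {"moves": [[-0.45, 0.03, 0, 0, 0, 0], [-0.9, 0.055, 0, 0, 0, 0], [-0.9, 0.055, 0, 0, 0, 0], [-0.9, 0.055, 0, 0, 0, 0], [-0.9, 0.055, 0, 0, 0, 0], [-0.9, 0.055, 0, 0, 0, 0], [-0.9, 0.055, 0, 0, 0, 0], [-0.9, 0.055, 0, 0, 0, 0], [-0.6, 0.04, 0, 0, 0, 0], [-0.31, 0.02, 0, 0, 0, 0], [0, 0, 0, 0, 0, 0], [0, 0, 0, 0, 0, 0]]}}

```text
time: 12.38
ee_pos: [0.5251, -0.2961, 0.2394]
eef_rot: [0.84, 0.543, 0.0, -0.0]
ft_force: [0.1, -0.5, 0.2]
width: 0.0601
grip_force: 0.0
```

```bash
python3 - <<'E'
from h import *
s=read_state(); m=R.from_quat(s["eef_rot"]).as_matrix(); print(s["ee_pos"],s["joint_positions"].round(2))
c=cam("wrist"); np.savez("c_d",**{k:np.array(v) for k,v in c.items()}); P=c["P"]
k=(np.linalg.norm(P[...,:2]-[.5247,-.297],axis=-1)<.1)&(P[...,2]<.12)
v,u=np.where(k); a,b=max(v.min()-5,0),max(u.min()-5,0); print(a,b,v.max(),u.max()); save(c["pixels"][a:v.max()+5,b:u.max()+5],"d1",3)
E
```

```text
[ 0.52514407 -0.29607091  0.23938317] [-0.15  0.34  0.75  1.55 -0.23  1.35  0.2 ]
82 175 240 334
```

View pics/d1.png

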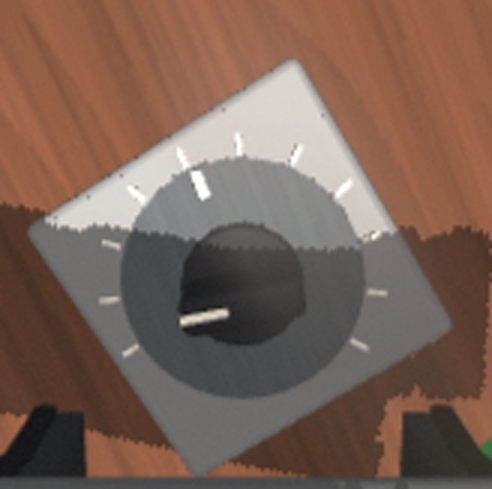

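The crop shows the white tab at (201,185), the pointer stripe from (182,321) to (228,313), and a ring centred at about (243,278). Box corners are at (295,60), (30,230), (450,325) and (197,473).

```bash
cat > d.py <<'E'
from h import *
c=dict(np.load("c_d.npz")); M=R.from_quat(c["orientation"]).as_matrix()
def ray(u,v,z):
    u,v=175-5+u/3-.33,82-5+v/3-.33
    d=M@[(u-c["cx"])/c["fx"],(v-c["cy"])/c["fy"],1]; return (c["xyz"]+d*(z-c["xyz"][2])/d[2])[:2]
E
python3 - <<'E'
from d import *
P=c["P"]
K=np.array([ray(*p,.05) for p in [(295,60),(30,230),(197,473),(450,325)]])
print("corner centre",K.mean(0),np.linalg.norm(K-np.roll(K,1,0),axis=1))
rg=np.array([ray(*p,.052) for p in [(121,280),(365,280),(243,398),(243,157)]]); print("ring",rg.mean(0),np.linalg.norm(rg-rg.mean(0),axis=1))
C=rg.mean(0)
tabo,tabi=ray(195,172,.056),ray(207,198,.056); po,pi=ray(182,321,.095),ray(228,313,.095)
ang=lambda v:np.degrees(np.arctan2(v[1],v[0]))
for n,o,i in(("tab",tabo,tabi),("ptr",po,pi)): print(n,o,i,"line",ang(o-i),"from C",ang(o-C),ang((o+i)/2-C),np.linalg.norm((o+i)/2-C))
# bar: depth points
q=P[(np.linalg.norm(P[...,:2]-C,axis=-1)<.04)&(P[...,2]>.088)&(P[...,2]<.105)][:,:2].astype(np.float32)
print(len(q),q.mean(0),cv2.minAreaRect(q))
E
```

```text
corner centre [ 0.521411   -0.28748461] [0.11312038 0.11430431 0.11340258 0.11405492]
ring [ 0.52119902 -0.28805137] [0.0454054  0.04540405 0.04577397 0.04520203]
tab [ 0.52233082 -0.24450223] [ 0.52232494 -0.25460666] line 89.96662137929417 from C 88.51126461836552 88.32037039700681 0.03851346839234904
ptr [ 0.5013639  -0.28501763] [ 0.51624259 -0.28879232] line 165.76450328270113 from C 171.30412077664218 174.71617782027343 0.012448667977730966
587 [ 0.52380526 -0.29508492] ((0.5233997702598572, -0.29562100768089294), (0.01421697624027729, 0.04199760779738426), 76.77574920654297)
```

My crop offset was subtracted twice, so I'll fix that.

```bash
sed -i 's/175-5+/175+/;s/82-5+/82+/' d.py; python3 - <<'E'
from d import *
P=c["P"]
K=np.array([ray(*p,.05) for p in [(295,60),(30,230),(197,473),(450,325)]])
rg=np.array([ray(*p,.052) for p in [(121,280),(365,280),(243,398),(243,157)]]); C=rg.mean(0); print("corner",K.mean(0),"ring",C)
ang=lambda v:np.degrees(np.arctan2(v[1],v[0]))
for n,o,i in(("tab",ray(195,172,.056),ray(207,198,.056)),("ptr",ray(182,321,.095),ray(228,313,.095))): print(n,o,"line",ang(o-i),"from C",ang(o-C),ang((o+i)/2-C))
s=read_state(); m=R.from_quat(s["eef_rot"]).as_matrix(); print("tool y",ang(m[:2,1]),"togo",m.T@(np.array([.5236,-.2958,.086])-s["ee_pos"])/.04)
E
```

```text
corner [ 0.52416743 -0.29501335] ring [ 0.52394212 -0.29553841]
tab [ 0.52496605 -0.25150708] line 90.07125120253507 from C 88.66785066129589 88.48419135955878
ptr [ 0.50368258 -0.2916303 ] line 165.81389880097623 from C 169.08162941616794 171.02460580147724
tool y -24.251587417270112 togo [-0.01577332 -0.03832149  3.83680432]
```

The pointer direction is about 166.5° and the tab about 88.7°, so the dial needs about 78° clockwise. I'll turn the tool 101° counter-clockwise to straddle the bar, then descend.

>>> {"name": "carry_out", "arguments": {"moves": [[-0.016, -0.038, 0, 0, 0, -0.63], [0, 0, 0, 0, 0, -1], [0, 0, 0, 0, 0, -1], [0, 0, 0, 0, 0, -1], [0, 0, 0, 0, 0, -1], [0, 0, 0, 0, 0, -1], [0, 0, 0, 0, 0, -1], [0, 0, 0, 0, 0, -1], [0, 0, 0, 0, 0, -1], [0, 0, 0, 0, 0, -1], [0, 0, 0, 0, 0, -1], [0, 0, 0, 0, 0, -1], [0, 0, 0, 0, 0, -1], [0, 0, 0, 0, 0, 0], [0, 0, 0, 0, 0, 0]]}}

```text
time: 14.3
ee_pos: [0.5233, -0.2967, 0.2397]
eef_rot: [0.117, 0.993, 0.0, -0.0]
ft_force: [0.2, -0.2, 0.2]
width: 0.06
grip_force: 0.0
```

```bash
python3 - <<'E'
from h import *
s=read_state(); m=R.from_quat(s["eef_rot"]).as_matrix()
print("tool y",np.degrees(np.arctan2(m[1,1],m[0,1])),s["ee_pos"],"togo",m.T@(np.array([.5236,-.2958,.0865])-s["ee_pos"])/.04,s["joint_positions"].round(2))
E
```

```text
tool y 76.55114266802195 [ 0.52326311 -0.29667917  0.23966413] togo [-3.25170348e-03  2.25942020e-02  3.82910754e+00] [ 0.05  0.29  0.48  1.55 -0.14  1.34  1.88]
```

>>> {"name": "carry_out", "arguments": {"moves": [[0, 0.022, 0.4, 0, 0, 0], [0, 0, 0.8, 0, 0, 0], [0, 0, 0.9, 0, 0, 0], [0, 0, 0.8, 0, 0, 0], [0, 0, 0.55, 0, 0, 0], [0, 0, 0.37, 0, 0, 0], [0, 0, 0, 0, 0, 0], [0, 0, 0, 0, 0, 0]]}}

```text
time: 15.3
ee_pos: [0.5237, -0.2965, 0.0877]
eef_rot: [0.116, 0.993, -0.0, 0.001]
ft_force: [-0.3, 0.4, 0.0]
width: 0.0603
grip_force: 0.0
```

>>> {"name": "carry_out", "arguments": {"moves": [[0, 0, 0, 0, 0, 0], [0, 0, 0, 0, 0, 0], [0, 0, 0, 0, 0, 0], [0, 0, 0, 0, 0, 0], [0, 0, 0, 0, 0, 0], [0, 0, 0, 0, 0, 0], [0, 0, 0, 0, 0, 0]], "fingers": 0, "force": 20}}

```text
time: 16.18
ee_pos: [0.5232, -0.2965, 0.0869]
eef_rot: [0.116, 0.993, -0.0, 0.0]
ft_force: [1.0, -1.7, -0.3]
width: 0.014
grip_force: 20.0
```

>>> {"name": "carry_out", "arguments": {"moves": [[0, 0, 0, 0, 0, 0.4], [0, 0, 0, 0, 0, 0.7], [0, 0, 0, 0, 0, 0.8], [0, 0, 0, 0, 0, 0.8], [0, 0, 0, 0, 0, 0.8], [0, 0, 0, 0, 0, 0.8], [0, 0, 0, 0, 0, 0.8], [0, 0, 0, 0, 0, 0.8], [0, 0, 0, 0, 0, 0.8], [0, 0, 0, 0, 0, 0.8], [0, 0, 0, 0, 0, 0.8], [0, 0, 0, 0, 0, 0.8], [0, 0, 0, 0, 0, 0.45], [0, 0, 0, 0, 0, 0.2], [0, 0, 0, 0, 0, 0], [0, 0, 0, 0, 0, 0], [0, 0, 0, 0, 0, 0]]}}

```text
time: 18.3
ee_pos: [0.5245, -0.2955, 0.087]
eef_rot: [0.715, 0.7, 0.001, 0.001]
ft_force: [5.5, 0.5, -2.5]
width: 0.0139
grip_force: 20.0
```

>>> {"name": "carry_out", "arguments": {"moves": [[0, 0, 0, 0, 0, 0], [0, 0, 0, 0, 0, 0], [0, 0, 0, 0, 0, 0], [0, 0, 0, 0, 0, 0], [0, 0, -0.3, 0, 0, 0], [0, 0, -0.7, 0, 0, 0], [0, 0, -0.9, 0, 0, 0], [0, 0, -0.9, 0, 0, 0], [0, 0, -0.7, 0, 0, 0], [0, 0, -0.3, 0, 0, 0], [0, 0, 0, 0, 0, 0], [0, 0, 0, 0, 0, 0]], "fingers": 60}}

```text
time: 19.8
ee_pos: [0.5228, -0.296, 0.2377]
eef_rot: [0.715, 0.699, -0.0, -0.001]
ft_force: [0.1, 0.1, -0.5]
width: 0.0602
grip_force: 0.0
```

```bash
python3 - <<'E'
from h import *
s=read_state(); m=R.from_quat(s["eef_rot"]).as_matrix(); print(s["time"],"tool y",np.degrees(np.arctan2(m[1,1],m[0,1])),s["ee_pos"],s["joint_positions"].round(2))
c=cam("wrist"); np.savez("c_d",**{k:np.array(v) for k,v in c.items()}); P=c["P"]
k=(np.linalg.norm(P[...,:2]-[.5237,-.2957],axis=-1)<.06)&(P[...,2]<.12)
v,u=np.where(k); a,b=v.min(),u.min(); print(a,b); save(c["pixels"][a:v.max(),b:u.max()],"d2",5)
q=P[k&(P[...,2]>.088)&(P[...,2]<.105)&(np.linalg.norm(P[...,:2]-[.5237,-.2957],axis=-1)<.03)][:,:2].astype(np.float32)
print(len(q),cv2.minAreaRect(q))
E
```

```text
19.8 tool y -1.3114805407942405 [ 0.52284351 -0.29595534  0.23773781] [-0.18  0.34  0.79  1.56 -0.25  1.34  0.61]
120 205
572 ((0.5234121084213257, -0.29586830735206604), (0.041961971670389175, 0.013077998533844948), 88.57695007324219)
```

View pics/d2.png

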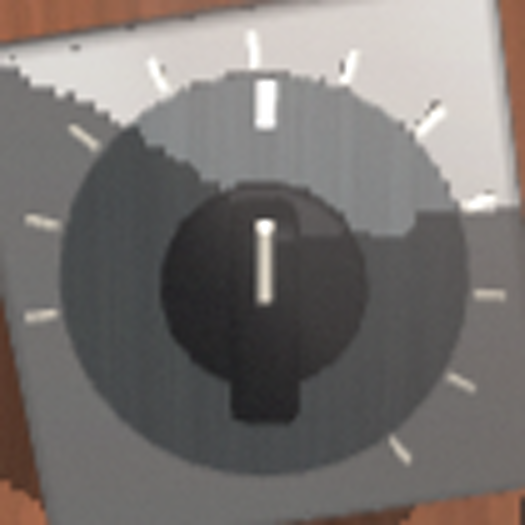

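The white stripe, (264,222) to (264,303), lines up with the tab, (265,82) to (265,130). The dial is set, and nothing has touched the turntable since the pin was checked home. I'm handing in.

```bash
python3 -c "
from h import *
print(r.close_job())"
```

```text
the job is handed in; nothing more can be done
None
```

The job is handed in at about 20 s of the 67 s allowed: the pin is home in the hole beside the tall post with the caster upright, and the dial's pointer lines up with the tab.

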